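# Turn the leaf of the ring-bound recipe book

### The arm

A 6-joint arm with a two-finger parallel gripper is mounted at the origin on a cart in front of the work surface, level with it; the furniture and walls round the work are solid. World frame = base frame: x ahead of the robot, y to its left, z up, the work surface at z = 0. Lengths are in m, angles in rad, forces in N, time in s.
With the tool pointing down it reaches from about 0.35 to 0.85 m from the base axis. Payload 8.1 kg.
Tool frame: the origin (TCP) lies between the finger pads; the fingertips stand robot.tcp_to_tips ahead of it and the grasp point (between the pads) lies 3 mm ahead of it (robot.tcp_to_tips is the distance from the TCP to the fingertips, in m); z points along the fingers, y is the direction in which the jaws open and shut (so a half turn about z gives the same grasp; the last joint's range is limited). The gripper opens to 93 mm and grips with 3 to 60 N. Pads are 15 mm wide; open, the fingers measure 128 mm over their backs; the gripper's body (75 mm by 188 mm) begins 65 mm behind the grasp point.
Start: joints at [-1.381, 0.13, 1.488, -0, 1.523, -0.085], TCP at [0.163, -0.577, 0.241] pointing down, gripper open.
Joint ranges: [-2.96, 2.96], [-0.89, 2.26], [0.02, 2.5], [-1.34, 4.48], [0, 2.73], [-2.66, 2.66]. Speed limits (rad/s): [2.39, 2.39, 2.79, 3.14, 3.14, 3.14].

### API

Orientations are given as a unit quaternion [w, x, y, z].
In Python, from bench import readout, imaging, robot gives the robot as it stands.
- The arm moves only by the shell command python3 -m handwheel 'ROWS'. ROWS is a JSON object of lists of equal length, an entry for each row: "grip": the closure, from -1 (fully open) to 1 (shut); "linear": the shift along the tool's x, y, z in units of 40 mm (1.0 is 40 mm), a list of three; "roll": the turn about the tool's z in units of 8 degrees (1.0 is 8 degrees). In form: {"grip": [grip, ...], "linear": [[dx, dy, dz], ...], "roll": [roll, ...]}. A call has exactly 8 rows; each row shifts and turns the commanded pose from where the row before left it, along the tool's axes as they then stand; what a row does not reach is not made up. A row lasts 1/10 s, in which the tool goes at most 50 mm and 8.59 degrees, less where a joint would pass 70% of its speed; a pose out of reach is approached as far as the arm can. A call is refused whole if a number of a shift passes 1 or a number of a turn 1, either way. A call with a gripper value outside its range is refused whole. The fingers move at their own pace and stop on an object; the grip force is fixed at half the most. Time passes only in rows, so rows that do not move let the fingers close, or fill a call up. It gives the time, the measured TCP pose, the force and the opening at its end, in the units of the state.
- readout.read_state(): the state, without advancing time (a new reading comes with each control period).
- imaging.read_camera(name): name is "side" or "top" or "wrist"; returns the picture (420x560x3 uint8, red, green, blue); there is no depth.
- imaging.get_calibration(name): a dict with "camera_matrix" (3x3 intrinsics, pixels), "rvec" (rotation vector, rad) and "tvec" (3), from world to camera coordinates, as OpenCV has them. Camera axes: x right, y down, z forward; pixel columns grow to the right and rows downward; lengths in m; the calibration is good to about 2 mm. The wrist camera is an equidistant fisheye: a pixel r from the principal point sees the ray r / f radians off the axis. A picture is of the moment at which its call begins: read the wrist's pose just before it. get_calibration takes no time and is no camera call; for the wrist camera it gives the pose at the moment of the call.
- robot.finish_job(): hands the job in, once; it reports no verdict.
The state is a dict: "time_s": time; "joints": joint angles; "qd": joint speeds; "tau": joint torques, N m; "tool_pos": TCP position; "ee_rot": TCP orientation; "force": force on the tool from outside, world axes, zero at the start; "wrist_torque": the same for the moment, N m; "grip_width": finger opening in m.
Only numpy, scipy, OpenCV 4.12 (cv2) and the standard library are available. Lean on these libraries where they do the work, as an engineer would, in place of code of your own. Each camera call takes 0.05 s, during which the arm holds its last target. There are 200 camera calls.

### The job

Turn the recipe book to its next page: swing the right-hand page clip off the page so that it lies along the near edge, turn the top leaf by its green tab over the rings until it lies flat on the left-hand side, then swing the left-hand clip straight in over the turned leaf to hold it down. Grip nothing: push the clips and the leaf lightly with the fingertips or the outside of the fingers, leave the right-hand clip open and the other things on the worktop where they are.

Things in the scene. Friction and masses are not known exactly. Their poses are not given: they have to be found in the camera images.
- recipe_stand: Wooden stand with an open ring-bound recipe book, fixed to the worktop. Sizes in mm. Origin: centre of the book, on the worktop; x runs along the ring spine away from the reader, y to the reader's left, z up. Plate x -107 to 87, |y| to 106, z 20 to 32, on two runners at y +-70 (14 wide). Wire rings on the spine at x 0 and +-52 reach z = 54.
- right_page (a point): Centre of the right-hand page stack's top face, at y = -64, z = 40 of the stand. Both stacks measure 150 along the spine and reach from 10 to 118 from it, tops at z = 40. Their own short index tabs stick out to |y| 127, at x = +-60 only (24 wide).
- left_page (a point): The same on the left-hand stack, where the leaf comes to lie.
- leaf (a joint): The rigid top leaf with the green tab, turning on the rings: 0 = flat on the right-hand stack, pi/2 = upright, pi (stop) = flat on the left-hand stack. The spine is stiff: the leaf stays at any angle where it is left; about 1 N at the tab turns it. Mass about 70 g.
- leaf_tab (a point): Middle of the outer end of the green tab, at half its thickness; moves with the leaf; its axes equal the stand's at angle 0. Leaf: 3.5 thick, 150 along the spine, reaching from 10 to 118 from the ring axis; tab: 4 thick, 46 wide, centred, reaching to 140. Flat, the tab's underside is 40 above the worktop; it sticks out 34 beyond the plate with nothing below.
- leaf_hinge (a point): Point on the ring axis, the leaf's hinge line along the stand's x, at the middle of the leaf's length, 42 above the worktop.
- clip_right (a joint): Right page clip, a level steel wire arm 6 thick on an upright post. 0 (stop) = straight in over the page (along the stand's x), 3.5 above the leaf, which it holds down; opens as it swings towards the spine; clear of the leaf from 1.4; 1.57 = along the near edge; 1.8 = stop. Stays where it is left; about 1 N at the knob moves it.
- clip_right_knob (a point): Top centre of the black knob at the end of the right clip's arm, 62 from the post axis, 70 above the worktop. The knob is 9 to 13 in diameter and stands 17 above the arm, whose top is 53 above the worktop; the leaf's top is at 43.5.
- clip_right_pivot (a point): Axis of the right clip's post at arm height: x = -92, y = -85, z = 50 of the stand. Post head 15 in diameter, top at z = 54.
- clip_left (a joint): Left page clip, mirror image of the right one: 0 (stop) = straight in over the left page, clear of it from 1.4, 1.8 = stop; it opens towards the spine and starts open. Stays where it is left; about 1 N at the knob moves it.
- clip_left_knob (a point): Top centre of the left clip's black knob; sizes as on the right.
- clip_left_pivot (a point): Axis of the left clip's post: x = -92, y = 85, z = 50 of the stand.
- shot_timer: small white kitchen timer, 62 x 70 x 19, lying on the worktop to the right of the stand; bystander (mm), origin at the centre of its underside.
- order_pad: black-covered pad, 130 x 95 x 16, lying to the left of the stand; bystander (mm), origin at the centre of its underside.
- tamper: coffee tamper with dark wooden handle, 59 dia x 94 tall, standing behind the stand; bystander (mm), origin at the centre of its underside.
- espresso_cup: green espresso cup, 65 x 91 x 52, far right; bystander (mm), origin at the centre of its underside.
- pitcher: steel milk pitcher, 67 x 94 x 92, right; bystander (mm), origin at the centre of its underside.
- teaspoon: teaspoon, 130 x 26 x 11, right; bystander (mm), origin at the centre of its underside.

How it is judged:
By the outcome, as a careful person would: the job done as asked, in the order asked, and still so for the second after the job is handed in, with the robot touching nothing.
It also fails if it takes over 72 s, if anything falls off the work surface, if the arm or the gripper's body presses on something with over 40 N, if the wrist force passes 120 N, or if a joint passes its speed limit or range.

## Working session

There is one attempt and no reset: what is moved stays moved. The work goes in short steps, Python scripts to look and compute and a shell command to move; the robot and the scene stay as the last step left them, time stands still between calls to the robot, and variables do not carry over. Pictures are saved under pics/ and viewed, on a budget of 10 in all, crops included, one or two more only if the job needs it, and the job is handed in when it is done.

```bash
mkdir -p pics
python3 - <<'E'
from bench import readout, imaging, robot
import cv2
print(readout.read_state(), robot.tcp_to_tips)
for n in("top","side"):
    cv2.imwrite(f"pics/{n}0.png",imaging.read_camera(n)[:,:,::-1]); print(n,imaging.get_calibration(n))
E
```

```text
{'time_s': 0.0, 'joints': array([-1.38140964e+00,  1.31160469e-01,  1.48927935e+00,  1.40438260e-05,
        1.52297486e+00, -8.54009076e-02]), 'qd': array([1.20099276e-04, 1.25101189e-03, 7.91279215e-04, 3.92629088e-04,
       1.15222290e-05, 1.07207065e-03]), 'tau': array([-3.41966545e-03, -5.59835887e+01, -4.91759992e+01,  7.65947462e-02,
        3.54166771e-02, -1.35723490e-04]), 'tool_pos': array([ 0.16273254, -0.5769672 ,  0.23958778]), 'ee_rot': array([-9.10148057e-04,  9.90575946e-01,  1.36961545e-01, -4.03408480e-05]), 'force': array([-0.12210653,  0.51438908, -0.20982096]), 'wrist_torque': array([ 0.03141461, -0.04671801, -0.05132243]), 'grip_width': 0.09320686092991312} 0.022
top {'camera_matrix': array([[495.33230508,   0.        , 276.6991288 ],
       [  0.        , 495.33230508, 204.44896666],
       [  0.        ,   0.        ,   1.        ]]), 'rvec': array([ 2.20800102, -2.14915817,  0.12375688]), 'tvec': array([-0.17253574,  0.60843573,  1.71499447])}
side {'camera_matrix': array([[535.02362183,   0.        , 264.48621432],
       [  0.        , 535.02362183, 211.62646848],
       [  0.        ,   0.        ,   1.        ]]), 'rvec': array([ 2.29466358, -0.14979456,  0.09008606]), 'tvec': array([-0.6418626 ,  0.02724671,  1.89426575])}
```

View pics/top0.png

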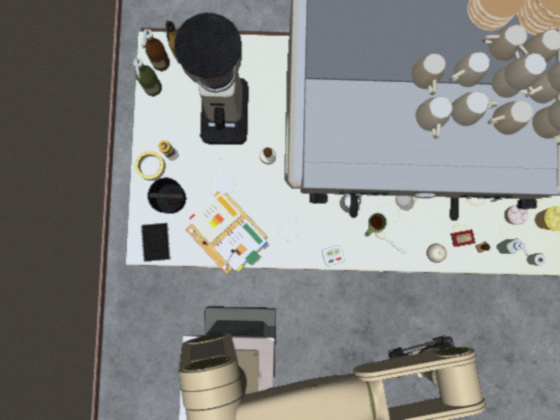

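View pics/side0.png

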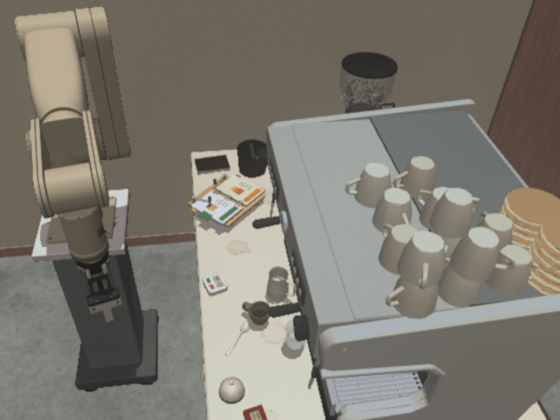

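The top view shows the book at about (228,232), rotated, the green tab near (252,257), the pad at (155,242) and the timer at (333,255). I'll zoom in.

```bash
cat > h.py <<'E'
import numpy as np, cv2
from bench import readout, imaging, robot
def ray(n,uv,cal=None):
    c=cal or imaging.get_calibration(n); K=np.array(c["camera_matrix"]); R=cv2.Rodrigues(np.array(c["rvec"]))[0]; t=np.array(c["tvec"]).ravel()
    x=(uv[0]-K[0,2])/K[0,0]; y=(uv[1]-K[1,2])/K[1,1]
    if n=="wrist":
        r=np.hypot(x,y); d=np.array([x/r*np.sin(r),y/r*np.sin(r),np.cos(r)]) if r>0 else np.array([0,0,1.])
    else: d=np.array([x,y,1.])
    return -R.T@t, R.T@d
def plane(n,uv,z,cal=None):
    o,d=ray(n,uv,cal); return o+d*(z-o[2])/d[2]
def proj(n,P,cal=None):
    c=cal or imaging.get_calibration(n); K=np.array(c["camera_matrix"]); R=cv2.Rodrigues(np.array(c["rvec"]))[0]
    p=R@np.array(P)+np.array(c["tvec"]).ravel()
    if n=="wrist":
        s=np.hypot(p[0],p[1]); th=np.arctan2(s,p[2]); x,y=p[0]/s*th,p[1]/s*th
    else: x,y=p[:2]/p[2]
    return np.array([K[0,0]*x+K[0,2],K[1,1]*y+K[1,2]])
E
python3 - <<'E'
from h import *
im=cv2.imread("pics/top0.png")[175:275,130:280]
cv2.imwrite("pics/top0c.png",cv2.resize(im,None,fx=5,fy=5,interpolation=cv2.INTER_CUBIC))
hsv=cv2.cvtColor(cv2.imread("pics/top0.png"),cv2.COLOR_BGR2HSV)
for px in [(228,232),(252,257),(155,242),(166,195),(200,144)]: print(px,plane("top",px,.04))
print(imaging.get_calibration("wrist"))
E
```

```text
(228, 232) [0.5109128  0.01111402 0.04      ]
(252, 257) [ 0.42654976 -0.07506239  0.04      ]
(155, 242) [0.46949341 0.26248023 0.04      ]
(166, 195) [0.63443435 0.23234516 0.04      ]
(200, 144) [0.81938215 0.12116742 0.04      ]
{'camera_matrix': array([[325.1922621 ,   0.        , 280.2295435 ],
       [  0.        , 325.1922621 , 211.85408226],
       [  0.        ,   0.        ,   1.        ]]), 'rvec': array([-2.33981231,  1.7709826 ,  0.2244004 ]), 'tvec': array([-0.59854512, -0.02942854,  0.38886294])}
```

View pics/top0c.png

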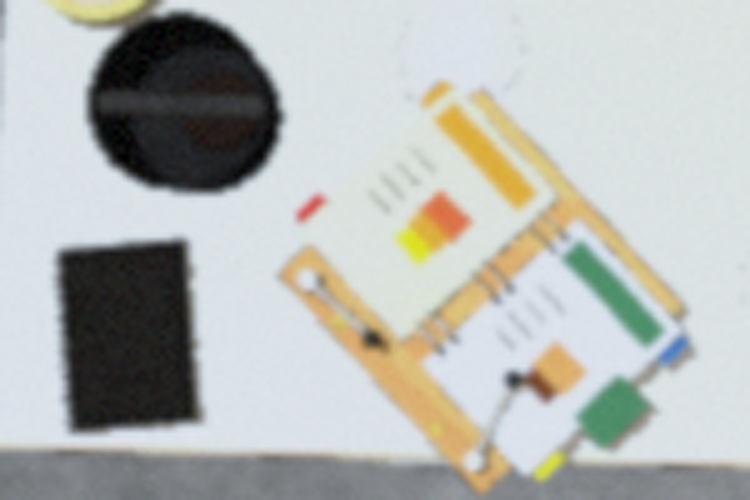

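```bash
python3 - <<'E'
from h import *
f=lambda u,v:(130+u/5,175+v/5)
L=plane("top",f(308,280),.054);R=plane("top",f(478,460),.054)
y=(L-R)[:2];print(L,R,np.linalg.norm(y)); y/=np.linalg.norm(y);x=np.array([y[1],-y[0]])
print("yaw",np.degrees(np.arctan2(x[1],x[0])),"centre",(L+R)[:2]/2+.092*x, "tab",plane("top",f(615,412),.044))
print("wristcam",ray("wrist",(280,212)))
E
python3 -m handwheel '{"grip":[1,1,1,1,1,1,1,1],"linear":[[0.5,-0.5,0],[0.68,-0.75,0],[0.68,-0.75,0],[0.68,-0.75,0],[0.68,-0.75,0],[0.68,-0.75,0],[0.68,-0.75,0],[0.68,-0.75,0]],"roll":[0,0,0,0,0,0,0,0]}'
```

```text
[0.510431   0.13545088 0.054     ] [0.39022353 0.01389703 0.054     ] 0.17095371720290792
yaw -44.68091849870092 centre [0.51574236 0.00998342] tab [ 0.42530034 -0.07869041  0.044     ]
wristcam (array([ 0.22783803, -0.55817876,  0.38322707]), array([-0.2393573 , -0.06539983, -0.96872646]))
time_s: 0.9
tool_pos: [0.3032, -0.2974, 0.2403]
ee_rot: [-0.0, 0.991, 0.137, -0.0]
force: [0.7, 0.3, 0.8]
grip_width: 0.0336
```

```bash
python3 -m handwheel '{"grip":[1,1,1,1,1,1,1,1],"linear":[[0.89,-0.9,0],[0.89,-0.9,0],[0.89,-0.9,0],[0.89,-0.9,0],[0.89,-0.9,0],[0.89,-0.9,0],[0,0,0],[0,0,0]],"roll":[0,0,0,0,0,0,-0.85,-0.85]}'
python3 -m handwheel '{"grip":[1,1,1,1,1,1,1,1],"linear":[[0,0,0],[0,0,-0.3],[0,0,-0.3],[0,0,-0.3],[0,0,-0.3],[0,0,0],[0,0,0],[0,0,0]],"roll":[-0.85,-0.85,-0.3,0,0,0,0,0]}'
python3 - <<'E'
from h import *
import pickle
c=imaging.get_calibration("wrist"); im=imaging.read_camera("wrist")[:,:,::-1]
cv2.imwrite("pics/w1.png",im); pickle.dump(c,open("w1.pkl","wb")); print(readout.read_state()["tool_pos"])
E
```

```text
time_s: 1.7
tool_pos: [0.4482, -0.0344, 0.2401]
ee_rot: [-0.0, 0.966, 0.257, -0.001]
force: [-0.5, 1.0, -0.6]
grip_width: 0.0003
time_s: 2.5
tool_pos: [0.4478, -0.0365, 0.2879]
ee_rot: [-0.0, 0.923, 0.385, -0.0]
force: [-0.6, -0.0, -0.6]
grip_width: 0.0007
[ 0.44774573 -0.03643248  0.28785805]
```

View pics/w1.png

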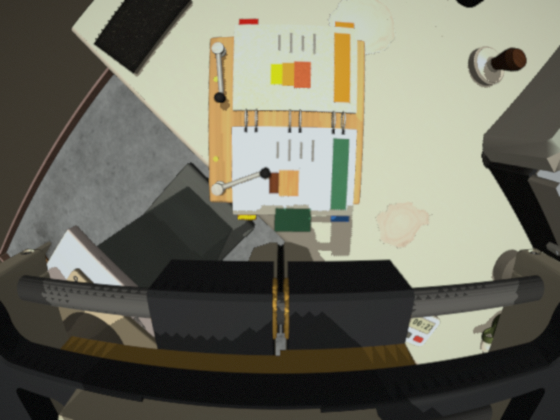

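Wrist view: right post head (218,188), knob (265,173); left post (218,47), knob (219,98); green tab 275–311 × 208–232. Localising from these.

```bash
cat > loc.py <<'E'
from h import *
def fit(n,cal,pr,pl,kr=None,kl=None,tab=None):
    P=lambda uv,z:plane(n,uv,z,cal)[:2]
    L,R=P(pl,.054),P(pr,.054); y=(L-R)/np.linalg.norm(L-R); x=np.array([y[1],-y[0]]); c=(L+R)/2+.092*x
    S=lambda p:np.array([(p-c)@x,(p-c)@y])*1e3
    print("centre",c,"yaw",np.degrees(np.arctan2(x[1],x[0])),"dist",np.linalg.norm(L-R))
    for k,s in((kr,-1),(kl,1)):
        if k is not None:
            q=S(P(k,.068)); d=q-[-92,85*s]; print("knob",q,np.hypot(*d),"angle",np.arctan2(-s*d[1],d[0]))
    if tab is not None: print("tabpts",[S(P(t,.044)).round(1) for t in tab])
    return c,x,y
E
python3 - <<'E'
from loc import *
import pickle
c=pickle.load(open("w1.pkl","rb")); im=cv2.imread("pics/w1.png"); hsv=cv2.cvtColor(im,cv2.COLOR_BGR2HSV)
m=cv2.inRange(hsv,(45,60,30),(85,255,200)); m[:200]=0;m[245:]=0; m[:,:265]=0;m[:,320:]=0
r=cv2.minAreaRect(cv2.findNonZero(m)); b=cv2.boxPoints(r); print(b)
g=im.max(2)
def blob(cx,cy,w,f):
    s=g[cy-w:cy+w+1,cx-w:cx+w+1]; q=f(s); yy,xx=np.nonzero(q); return cx-w+xx.mean(),cy-w+yy.mean()
kr=blob(265,173,7,lambda s:s<60);kl=blob(219,98,7,lambda s:s<60); pr=blob(218,188,6,lambda s:s>215); pl=blob(218,47,6,lambda s:s>215)
print(kr,kl,pr,pl)
fit("wrist",c,(218,188),(218,47.5),(265.5,172.5),(219.5,98),b)
fit("wrist",c,pr,pl,kr,kl,b)
# top
f=lambda u,v:(130+u/5,175+v/5)
fit("top",None,f(478,460),f(308,280),f(514,380),f(374,340),[f(615,412)])
E
```

```text
[[275. 209.]
 [310. 209.]
 [310. 230.]
 [275. 230.]]
(np.float64(265.07042253521126), np.float64(172.92957746478874)) (np.float64(219.57894736842104), np.float64(97.17105263157895)) (np.float64(nan), np.float64(nan)) (np.float64(nan), np.float64(nan))
centre [0.51929819 0.01070523] yaw -45.30831151939343 dist 0.16798675061433938
knob [-34.56317448 -63.41961534] 61.357166880949094 angle 0.359405118978045
knob [-86.51246428  21.11594882] 64.11930320777651 angle 1.4851082965389533
tabpts [array([ -23.9, -111.6]), array([  19.1, -111.1]), array([  20.1, -138.1]), array([ -23.7, -138.6])]
centre [nan nan] yaw nan dist 0.0
knob [nan nan] nan angle nan
knob [nan nan] nan angle nan
tabpts [array([nan, nan]), array([nan, nan]), array([nan, nan]), array([nan, nan])]
centre [0.51574236 0.00998342] yaw -44.68091849870092 dist 0.17095371720290792
knob [-36.0247528  -63.52548267] 59.95317501051797 angle 0.3663265674100603
knob [-86.27648882  22.39702351] 62.864069588889116 angle 1.47962424363199
tabpts [array([  -2. , -126.6])]<stdin>:8: RuntimeWarning: Mean of empty slice.
  ret = ret.dtype.type(ret / rcount)
loc.py:4: RuntimeWarning: invalid value encountered in divide
  L,R=P(pl,.054),P(pr,.054); y=(L-R)/np.linalg.norm(L-R); x=np.array([y[1],-y[0]]); c=(L+R)/2+.092*x
```

```bash
cat > st.py <<'E'
from h import *
C=np.array([.5175,.0115]);a=np.radians(-45.2);X=np.array([np.cos(a),np.sin(a)]);Y=np.array([-X[1],X[0]])
if __name__=="__main__":
    s=readout.read_state();d=s["tool_pos"][:2]-C;F=s["force"]
    print("t %.1f stand x %.1f y %.1f tipz %.1f | F x %.1f y %.1f z %.1f"%(s["time_s"],d@X*1e3,d@Y*1e3,s["tool_pos"][2]*1e3-22,F[:2]@X,F[:2]@Y,F[2]))
E
python3 -m handwheel '{"grip":[1,1,1,1,1,1,1,1],"linear":[[0,-0.25,0.6],[0,0,1],[0,0,1],[0,0,1],[0,0,1],[0,0,0.6],[0,0,0],[0,0,0]],"roll":[0,0,0,0,0,0,0,0]}'; python3 st.py
```

```text
time_s: 3.35
tool_pos: [0.4406, -0.0294, 0.0807]
ee_rot: [-0.0, 0.923, 0.385, -0.001]
force: [0.8, -0.7, 0.1]
grip_width: 0.0007
t 3.4 stand x -25.2 y -83.4 tipz 58.7 | F x 1.0 y 0.1 z 0.1
```

```bash
python3 -m handwheel '{"grip":[1,1,1,1,1,1,1,1],"linear":[[0.11,-0.05,0],[0.11,-0.05,0],[0.11,-0.05,0],[0.11,-0.05,0],[0.11,-0.07,0],[0.11,-0.07,0],[0.11,-0.1,0],[0.11,-0.1,0]],"roll":[0,0,0,0,0,0,0,0]}'; python3 st.py
python3 - <<'E'
from loc import *
import pickle
c=imaging.get_calibration("wrist"); im=imaging.read_camera("wrist")[:,:,::-1]
cv2.imwrite("pics/w2.png",im); pickle.dump(c,open("w2.pkl","wb"))
E
```

```text
time_s: 4.15
tool_pos: [0.45, 0.0113, 0.0805]
ee_rot: [-0.0, 0.923, 0.385, -0.0]
force: [-3.4, -1.3, 1.3]
grip_width: 0.0005
t 4.2 stand x -47.4 y -48.0 tipz 58.5 | F x -1.5 y -3.3 z 1.3
```

View pics/w2.png

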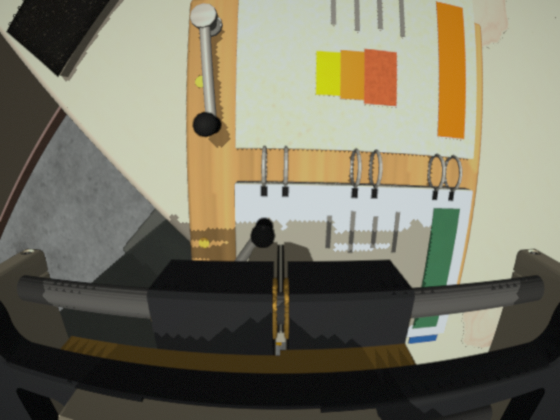

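Run:
```python
from loc import *; import pickle
from st import C,X,Y
c=pickle.load(open("w2.pkl","rb"))
for uv in [(263,233),(206,124),(205,15)]:
    d=plane("wrist",uv,.068 if uv[0]!=205 else .054,c)[:2]-C; print(uv,d@X*1e3,d@Y*1e3)
print(proj("wrist",np.r_[C-.047*X-.048*Y,.06],c))
```

```text
(263, 233) -57.09103256836133 -30.875436492987344
(206, 124) -84.7043505737253 23.601915679801387
(205, 15) -89.66450090309382 84.70229237009377
[282.49484764 258.46081531]
```

```bash
python3 -m handwheel '{"grip":[1,1,1,1,1,1,1,1],"linear":[[-0.1,0,0],[0,0.6,0],[0.32,0,0],[0.32,0,0],[0,-0.3,0],[0,-0.3,0],[0,-0.15,0],[0,-0.15,0]],"roll":[0,0,0,0,0,0,0,0]}'; python3 st.py
python3 -m handwheel '{"grip":[1,1,1,1,1,1,1,1],"linear":[[0,-0.1,0],[0,-0.1,0],[0,-0.05,0],[0,-0.05,0],[0,0,0],[0,0,0],[0,0,0],[0,0,0]],"roll":[0,0,0,0,0,0,0,0]}'; python3 st.py
python3 - <<'E'
from loc import *
import pickle
c=imaging.get_calibration("wrist"); im=imaging.read_camera("wrist")[:,:,::-1]
cv2.imwrite("pics/w3.png",im); pickle.dump(c,open("w3.pkl","wb"))
E
```

```text
time_s: 5.0
tool_pos: [0.4562, 0.0353, 0.0807]
ee_rot: [0.0, 0.923, 0.386, 0.0]
force: [1.0, -0.2, 0.4]
grip_width: 0.0005
t 5.0 stand x -60.1 y -26.7 tipz 58.7 | F x 0.8 y 0.6 z 0.4
time_s: 5.8
tool_pos: [0.4483, 0.0429, 0.0805]
ee_rot: [-0.0, 0.923, 0.385, -0.0]
force: [-0.2, 0.4, -0.4]
grip_width: 0.0007
t 5.8 stand x -71.1 y -27.0 tipz 58.5 | F x -0.4 y 0.1 z -0.4
```

View pics/w3.png

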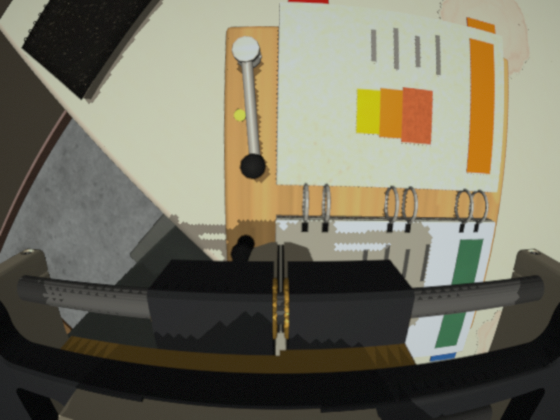

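Run:
```python
from loc import *; import pickle
from st import C,X,Y
c=pickle.load(open("w3.pkl","rb"))
for uv in [(244,243),(253,166),(245,48)]:
    d=plane("wrist",uv,.068 if uv[0]!=245 else .054,c)[:2]-C; print(uv,d@X*1e3,d@Y*1e3)
```

```text
(244, 243) -90.51644271566981 -15.336734468073525
(253, 166) -85.48448322685739 23.968357696665784
(245, 48) -91.23522345587196 85.34741054848128
```

```bash
python3 -m handwheel '{"grip":[1,1,1,1,1,1,1,1],"linear":[[0,0.4,0],[0,0,-0.6],[-0.9,0.35,0],[-0.9,0.35,0],[-0.9,0.35,0],[-0.9,0.35,0],[0,0,0.82],[0,0,0.82]],"roll":[0,0,0,0,0,0,0,0]}'; python3 st.py
python3 -m handwheel '{"grip":[1,1,1,1,1,1,1,1],"linear":[[0,0,0],[0.05,0,0],[0.1,0,0],[0.1,0,0],[0.05,0,0],[0,0,0],[0,0,0],[0,0,0]],"roll":[0,0,0,0,0,0,0,0]}'; python3 st.py
python3 - <<'E'
from loc import *
import pickle
cv2.imwrite("pics/w4.png",imaging.read_camera("wrist")[:,:,::-1])
E
```

```text
time_s: 6.65
tool_pos: [0.3994, -0.1119, 0.0395]
ee_rot: [0.001, 0.923, 0.384, 0.001]
force: [-0.0, -0.0, -0.6]
grip_width: 0.0006
t 6.7 stand x 4.3 y -170.8 tipz 17.5 | F x -0.0 y -0.0 z -0.6
time_s: 7.45
tool_pos: [0.4069, -0.1015, 0.0392]
ee_rot: [0.0, 0.923, 0.386, 0.0]
force: [-0.1, -0.3, 0.3]
grip_width: 0.0004
t 7.5 stand x 2.2 y -158.1 tipz 17.2 | F x 0.2 y -0.3 z 0.3
```

View pics/w4.png

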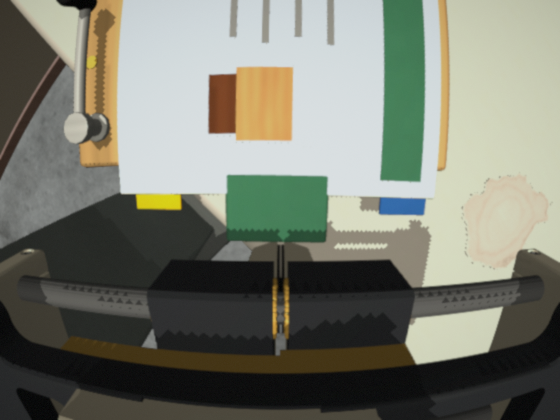

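The right clip lies along the near edge, clear of the leaf. The green tab's end (row 242, cols 227–328) is straight ahead of the fingers. Advancing to contact.

```bash
python3 -m handwheel '{"grip":[1,1,1,1,1,1,1,1],"linear":[[0.05,0,0],[0.05,0,0],[0.025,0,0],[0.025,0,0],[0.025,0,0],[0.025,0,0],[0,0,0],[0,0,0]],"roll":[0,0,0,0,0,0,0,0]}'; python3 st.py
```

```text
time_s: 8.3
tool_pos: [0.4125, -0.0958, 0.039]
ee_rot: [-0.0, 0.923, 0.385, -0.0]
force: [-0.5, -0.2, -0.3]
grip_width: 0.0005
t 8.3 stand x 2.1 y -150.1 tipz 17.0 | F x -0.2 y -0.5 z -0.3
```

```bash
python3 -m handwheel '{"grip":[1,1,1,1,1,1,1,1],"linear":[[0.02,0,0],[0.02,0,0],[0.02,0,0],[0.02,0,0],[0,0,0],[0,0,0],[0,0,0],[0,0,0]],"roll":[0,0,0,0,0,0,0,0]}'; python3 st.py
```

```text
time_s: 9.1
tool_pos: [0.4133, -0.095, 0.0388]
ee_rot: [0.001, 0.923, 0.385, -0.002]
force: [-8.1, -9.7, 4.5]
grip_width: 0.0004
t 9.1 stand x 2.1 y -149.0 tipz 16.8 | F x 1.2 y -12.6 z 4.5
```

```bash
python3 -m handwheel '{"grip":[1,1,1,1,1,1,1,1],"linear":[[0,0,-0.075],[0,0,-0.075],[0.005,0,-0.075],[0.005,0,-0.075],[0.01,0,-0.075],[0.01,0,-0.075],[0.01,0,-0.075],[0.01,0,-0.075]],"roll":[0,0,0,0,0,0,0,0]}'; python3 st.py
python3 - <<'E'
from h import *
im=imaging.read_camera("side")[:,:,::-1]; w=imaging.read_camera("wrist")[:,:,::-1]
cv2.imwrite("pics/s5.png",im);cv2.imwrite("pics/w5.png",w)
cv2.imwrite("pics/m5.png",np.hstack([cv2.resize(im[150:250,170:290],(480,400),interpolation=cv2.INTER_CUBIC),cv2.resize(w[100:300,200:360],(320,400))]))
E
```

```text
time_s: 9.9
tool_pos: [0.4146, -0.0936, 0.0626]
ee_rot: [0.0, 0.923, 0.385, -0.002]
force: [-6.9, -9.2, 0.9]
grip_width: 0.0004
t 9.9 stand x 2.0 y -147.1 tipz 40.6 | F x 1.7 y -11.4 z 0.9
```

View pics/m5.png

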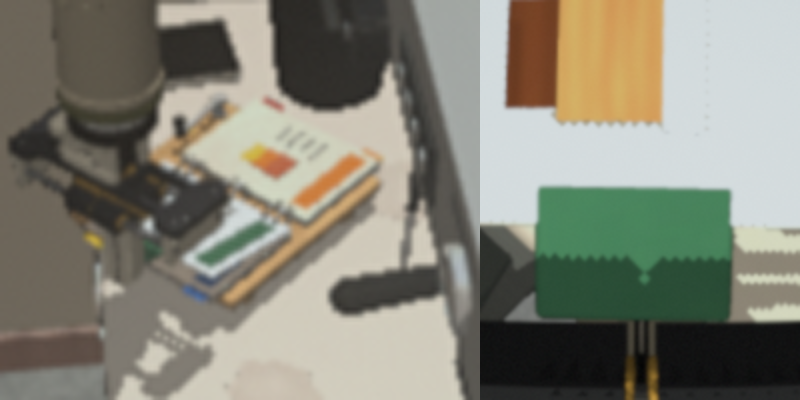

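The side crop shows the leaf lifting off the stack, and the steady force agrees that the tab is following without slip. Continuing along the arc.

```bash
python3 -m handwheel '{"grip":[1,1,1,1,1,1,1,1],"linear":[[0.025,0,-0.14],[0.03,0,-0.14],[0.037,0,-0.14],[0.043,0,-0.14],[0.048,0,-0.135],[0.054,0,-0.13],[0.059,0,-0.13],[0.064,0,-0.13]],"roll":[0,0,0,0,0,0,0,0]}'; python3 st.py
```

```text
time_s: 10.8
tool_pos: [0.4253, -0.0832, 0.1066]
ee_rot: [0.001, 0.923, 0.385, -0.002]
force: [-7.6, -6.8, 4.2]
grip_width: 0.0004
t 10.8 stand x 2.2 y -132.2 tipz 84.6 | F x -0.5 y -10.2 z 4.2
```

```bash
python3 -m handwheel '{"grip":[1,1,1,1,1,1,1,1],"linear":[[0.11,0,-0.19],[0.122,0,-0.18],[0.134,0,-0.17],[0.144,0,-0.165],[0.155,0,-0.155],[0.163,0,-0.145],[0.172,0,-0.135],[0.18,0,-0.125]],"roll":[0,0,0,0,0,0,0,0]}'; python3 st.py
python3 - <<'E'
from h import *
im=imaging.read_camera("side")[:,:,::-1]; w=imaging.read_camera("wrist")[:,:,::-1]
cv2.imwrite("pics/m6.png",np.hstack([cv2.resize(im[130:250,170:290],(400,400),interpolation=cv2.INTER_CUBIC),cv2.resize(w[:300,120:420],(400,400))]))
E
```

```text
time_s: 11.6
tool_pos: [0.4599, -0.0478, 0.1573]
ee_rot: [-0.0, 0.923, 0.385, 0.0]
force: [0.0, -0.9, -1.0]
grip_width: 0.0003
t 11.6 stand x 1.5 y -82.7 tipz 135.3 | F x 0.6 y -0.6 z -1.0
```

View pics/m6.png

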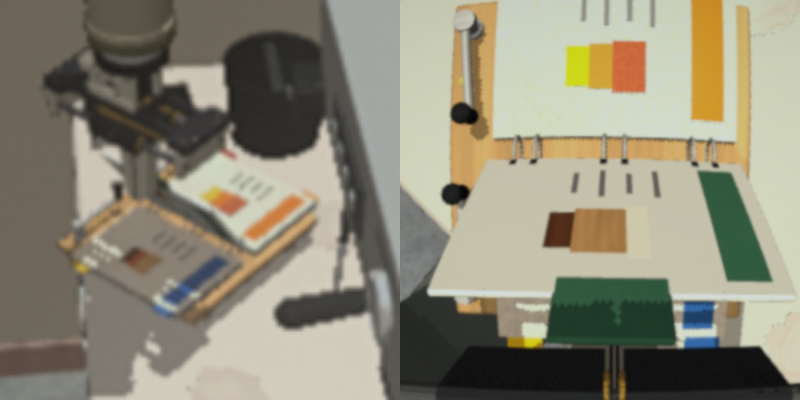

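The leaf is up at about 1 rad, with the new right-hand page uncovered and both clips clear. Pushing on to upright.

```bash
python3 -m handwheel '{"grip":[1,1,1,1,1,1,1,1],"linear":[[0.22,0,-0.1],[0.22,0,-0.1],[0.22,0,-0.1],[0.22,0,-0.1],[0.22,0,-0.1],[0.22,0,-0.1],[0.22,0,-0.1],[0.22,0,-0.1]],"roll":[0,0,0,0,0,0,0,0]}'; python3 st.py
python3 -m handwheel '{"grip":[1,1,1,1,1,1,1,1],"linear":[[0.15,0,0.0],[0.15,0,0.0],[0.15,0,0.0],[0.15,0,0.0],[0.15,0,0.02],[0.15,0,0.02],[0.15,0,0.04],[0.15,0,0.04]],"roll":[0,0,0,0,0,0,0,0]}'; python3 st.py
```

```text
time_s: 12.5
tool_pos: [0.5095, 0.0024, 0.1893]
ee_rot: [-0.0, 0.923, 0.385, -0.0]
force: [0.4, -0.4, -0.7]
grip_width: 0.0003
t 12.5 stand x 0.8 y -12.1 tipz 167.3 | F x 0.5 y 0.0 z -0.7
time_s: 13.3
tool_pos: [0.543, 0.0363, 0.184]
ee_rot: [-0.0, 0.923, 0.385, -0.0]
force: [-0.6, -0.4, -0.5]
grip_width: 0.0004
t 13.3 stand x 0.4 y 35.5 tipz 162.0 | F x -0.1 y -0.7 z -0.5
```

```bash
python3 -m handwheel '{"grip":[1,1,1,1,1,1,1,1],"linear":[[0.15,0,0.06],[0.15,0,0.07],[0.145,0,0.08],[0.14,0,0.085],[0.135,0,0.09],[0.13,0,0.1],[0.125,0,0.105],[0.12,0,0.11]],"roll":[0,0,0,0,0,0,0,0]}'; python3 st.py
python3 -m handwheel '{"grip":[1,1,1,1,1,1,1,1],"linear":[[0.11,0,0.115],[0.105,0,0.12],[0.1,0,0.125],[0.09,0,0.13],[0.085,0,0.13],[0.08,0,0.135],[0.07,0,0.135],[0.065,0,0.14]],"roll":[0,0,0,0,0,0,0,0]}'; python3 st.py
```

```text
time_s: 14.1
tool_pos: [0.5737, 0.0674, 0.1559]
ee_rot: [-0.0, 0.923, 0.385, 0.0]
force: [-0.4, 0.3, 0.4]
grip_width: 0.0004
t 14.1 stand x -0.1 y 79.3 tipz 133.9 | F x -0.5 y -0.0 z 0.4
time_s: 14.9
tool_pos: [0.5935, 0.0873, 0.1146]
ee_rot: [0.0, 0.923, 0.385, 0.0]
force: [-0.5, 0.2, 0.5]
grip_width: 0.0004
t 14.9 stand x -0.2 y 107.3 tipz 92.6 | F x -0.5 y -0.2 z 0.5
```

Run:
```python
from h import *
im=imaging.read_camera("side")[:,:,::-1]; w=imaging.read_camera("wrist")[:,:,::-1]
cv2.imwrite("pics/m7.png",np.hstack([cv2.resize(im[130:250,170:290],(400,400),interpolation=cv2.INTER_CUBIC),cv2.resize(w[:300,120:420],(400,400))]))
```

```text
(no output)
```

View pics/m7.png

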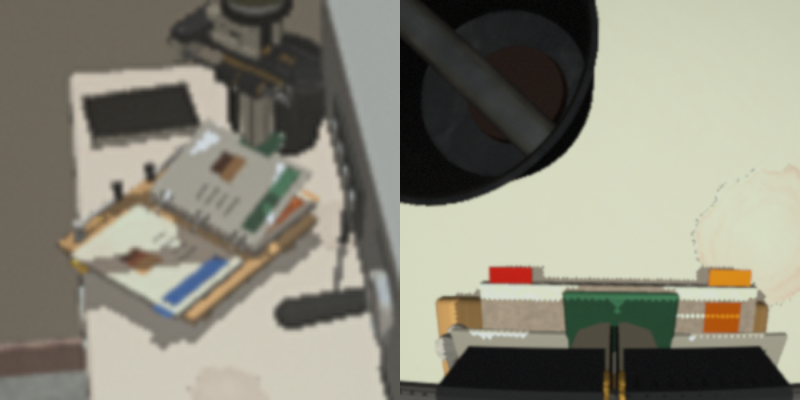

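The leaf is at about 155° with the fingertips behind the tab. A black knock box lies ahead of the gripper body, so I'll check that clearance.

Run:
```python
from st import *
o1,d1=ray("top",(167,195.6));o2,d2=ray("side",(253,151))
s=np.linalg.lstsq(np.c_[d1,-d2],o2-o1,rcond=None)[0];p=(o1+d1*s[0]+o2+d2*s[1])/2
e=plane("top",(186,195.6),p[2]);print(p,"gap",np.linalg.norm(o1+d1*s[0]-o2-d2*s[1]),"r",np.linalg.norm(e-p)); q=p[:2]-C; print(q@X,q@Y)
```

```text
[0.62947994 0.21824777 0.0901369 ] gap 0.005126248613351271 r 0.06427249033159388
-0.06779727080851741 0.22513923455362345
```

```bash
python3 -m handwheel '{"grip":[1,1,1,1,1,1,1,1],"linear":[[0.04,0,0.1],[0.04,0,0.1],[0.035,0,0.1],[0.03,0,0.1],[0.025,0,0.1],[0.02,0,0.1],[0.015,0,0.1],[0.01,0,0.1]],"roll":[0,0,0,0,0,0,0,0]}'; python3 st.py
python3 -m handwheel '{"grip":[1,1,1,1,1,1,1,1],"linear":[[0,0,0.08],[0,0,0.08],[0,0,0.08],[0,0,0.06],[0,0,0.05],[0,0,0.05],[0,0,0.02],[0,0,0]],"roll":[0,0,0,0,0,0,0,0]}'; python3 st.py
```

```text
time_s: 15.8
tool_pos: [0.5993, 0.0934, 0.0827]
ee_rot: [-0.0, 0.923, 0.385, -0.0]
force: [-0.4, 1.3, 0.4]
grip_width: 0.0005
t 15.8 stand x -0.4 y 115.7 tipz 60.7 | F x -1.2 y 0.6 z 0.4
time_s: 16.6
tool_pos: [0.5993, 0.0933, 0.0662]
ee_rot: [-0.0, 0.923, 0.385, -0.0]
force: [0.5, 0.2, 0.6]
grip_width: 0.0004
t 16.6 stand x -0.4 y 115.6 tipz 44.2 | F x 0.2 y 0.5 z 0.6
```

```bash
python3 -m handwheel '{"grip":[1,1,1,1,1,1,1,1],"linear":[[0,0,0.02],[0,0,0.02],[0,0,0.02],[0,0,0],[0,0,0],[0,0,0],[0,0,0],[0,0,0]],"roll":[0,0,0,0,0,0,0,0]}'; python3 st.py
```

```text
time_s: 17.4
tool_pos: [0.5996, 0.0932, 0.0655]
ee_rot: [0.0, 0.923, 0.385, 0.0]
force: [-6.6, -0.7, 12.0]
grip_width: 0.0003
t 17.4 stand x -0.2 y 115.8 tipz 43.5 | F x -4.2 y -5.2 z 12.0
```

```bash
python3 -m handwheel '{"grip":[1,1,1,1,1,1,1,1],"linear":[[0,0,-0.75],[0,0,-0.75],[-0.48,-0.57,0],[-0.48,-0.57,0],[-0.48,-0.57,0],[-0.48,-0.57,0],[-0.48,-0.57,0],[0,0,0]],"roll":[0,0,0,0,0,0,0,0]}'; python3 st.py
python3 -m handwheel '{"grip":[1,1,1,1,1,1,1,1],"linear":[[0,0,0.5],[0,0,0.5],[0,0,0.1],[0,0.1,0],[0,0.1,0],[0,0,0],[0,0,0],[0,0,0]],"roll":[0,0,0,0,0,0,0,0]}'; python3 st.py
python3 - <<'E'
from h import *
import pickle
c=imaging.get_calibration("wrist");w=imaging.read_camera("wrist")[:,:,::-1]
cv2.imwrite("pics/w8.png",w);pickle.dump(c,open("w8.pkl","wb"))
E
```

```text
time_s: 18.2
tool_pos: [0.4475, 0.1054, 0.1229]
ee_rot: [-0.0, 0.923, 0.386, -0.001]
force: [-1.0, 0.4, -1.3]
grip_width: 0.0004
t 18.2 stand x -115.9 y 16.5 tipz 100.9 | F x -0.9 y -0.4 z -1.3
time_s: 19.0
tool_pos: [0.4569, 0.0995, 0.0804]
ee_rot: [0.0, 0.923, 0.385, 0.0]
force: [-0.3, -0.3, 0.4]
grip_width: 0.0006
t 19.0 stand x -105.1 y 19.0 tipz 58.4 | F x 0.0 y -0.4 z 0.4
```

View pics/w8.png

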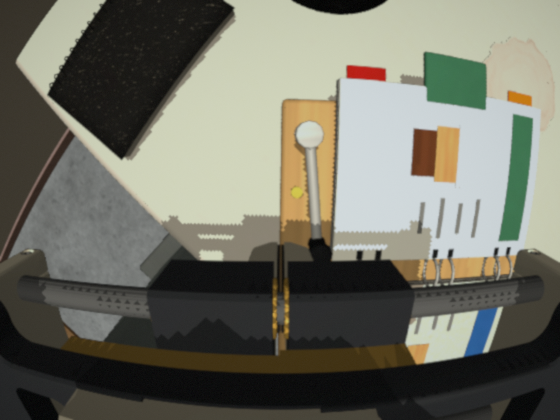

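The leaf lies flat on the left-hand stack (tab at 425–487 × 52–107). The left clip knob (320,247) is just beyond the fingers. Pushing it in.

```bash
python3 -m handwheel '{"grip":[1,1,1,1,1,1,1,1],"linear":[[0.03,0.16,0],[0.04,0.15,0],[0.06,0.14,0],[0.07,0.14,0],[0.07,0.13,0],[0.07,0.12,0],[0.08,0.1,0],[0.08,0.09,0]],"roll":[0,0,0,0,0,0,0,0]}'; python3 st.py
python3 -m handwheel '{"grip":[1,1,1,1,1,1,1,1],"linear":[[0,-0.15,0],[-0.25,0,0],[-0.25,0,0],[0,0.4,0],[0,0.35,0],[0.05,0.0,0],[0.1,0,0],[0.1,0,0]],"roll":[0,0,0,0,0,0,0,0]}'; python3 st.py
```

```text
time_s: 19.85
tool_pos: [0.5002, 0.0847, 0.0798]
ee_rot: [-0.0, 0.923, 0.385, -0.0]
force: [-0.7, -0.5, 0.7]
grip_width: 0.0006
t 19.9 stand x -64.1 y 39.3 tipz 57.8 | F x -0.1 y -0.9 z 0.7
time_s: 20.65
tool_pos: [0.5101, 0.061, 0.0797]
ee_rot: [-0.0, 0.923, 0.385, -0.0]
force: [0.6, -0.2, -0.9]
grip_width: 0.0005
t 20.6 stand x -40.4 y 29.7 tipz 57.7 | F x 0.6 y 0.3 z -0.9
```

```bash
python3 -m handwheel '{"grip":[1,1,1,1,1,1,1,1],"linear":[[0.12,0.03,0],[0.12,0.03,0],[0.12,0.03,0],[0.12,0.03,0],[0.12,0.02,0],[0.12,0.02,0],[0.1,0.01,0],[0.05,0,0]],"roll":[0,0,0,0,0,0,0,0]}'; python3 st.py
python3 -m handwheel '{"grip":[1,1,1,1,1,1,1,1],"linear":[[0.02,0,0],[0.02,0,0],[0.02,0,0],[0.02,0,0],[0,0,0],[0,0,0],[0,0,0],[0,0,0]],"roll":[0,0,0,0,0,0,0,0]}'; python3 st.py
```

```text
time_s: 21.45
tool_pos: [0.5395, 0.0812, 0.0799]
ee_rot: [-0.0, 0.923, 0.386, 0.0]
force: [-0.1, -0.9, 1.1]
grip_width: 0.0005
t 21.4 stand x -33.9 y 64.7 tipz 57.9 | F x 0.5 y -0.7 z 1.1
time_s: 22.25
tool_pos: [0.5414, 0.083, 0.0799]
ee_rot: [-0.0, 0.923, 0.385, -0.0]
force: [-0.2, -1.1, -0.8]
grip_width: 0.0004
t 22.2 stand x -34.0 y 67.3 tipz 57.9 | F x 0.6 y -1.0 z -0.8
```

```bash
python3 -m handwheel '{"grip":[1,1,1,1,1,1,1,1],"linear":[[0.02,0,0],[0.02,0,0],[0.02,0,0],[0.02,0,0],[0,0,0],[0,0,0],[0,0,0],[0,0,0]],"roll":[0,0,0,0,0,0,0,0]}'; python3 st.py
```

```text
time_s: 23.05
tool_pos: [0.5436, 0.0851, 0.0798]
ee_rot: [0.0, 0.923, 0.385, -0.0]
force: [-2.0, -3.5, 0.3]
grip_width: 0.0004
t 23.1 stand x -33.9 y 70.4 tipz 57.8 | F x 1.1 y -3.9 z 0.3
```

```bash
python3 -m handwheel '{"grip":[1,1,1,1,1,1,1,1],"linear":[[0.02,0,0],[0.02,0,0],[0,0,0],[0,0,0],[0,0,0],[0,0,0],[0,0,0],[0,0,0]],"roll":[0,0,0,0,0,0,0,0]}'; python3 st.py
```

```text
time_s: 23.85
tool_pos: [0.5441, 0.0856, 0.0796]
ee_rot: [0.0, 0.923, 0.385, -0.001]
force: [-3.6, -7.0, 2.7]
grip_width: 0.0003
t 23.9 stand x -33.8 y 71.1 tipz 57.6 | F x 2.4 y -7.5 z 2.7
```

At the stop. Backing off, rising and retreating, then a final check.

```bash
python3 -m handwheel '{"grip":[1,1,1,1,1,1,1,1],"linear":[[-0.3,0,0],[-0.2,0,-0.5],[0,0,-1],[0,0,-1],[-1,0,-1],[-1,0,-1],[-1,0,-0.5],[0,0,0]],"roll":[0,0,0,0,0,0,0,0]}'; python3 st.py
python3 - <<'E'
from h import *
import pickle
c=imaging.get_calibration("wrist");w=imaging.read_camera("wrist")[:,:,::-1]
cv2.imwrite("pics/w9.png",w);pickle.dump(c,open("w9.pkl","wb"))
E
```

```text
time_s: 24.65
tool_pos: [0.4527, -0.0087, 0.2751]
ee_rot: [0.002, 0.923, 0.385, 0.003]
force: [1.2, -0.5, -0.6]
grip_width: 0.0001
t 24.6 stand x -31.3 y -60.2 tipz 253.1 | F x 1.2 y 0.5 z -0.6
```

View pics/w9.png

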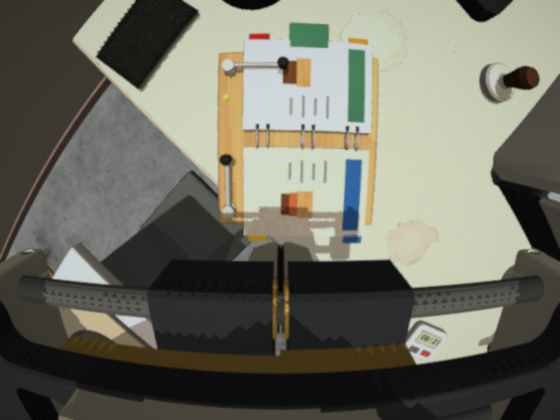

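Run:
```python
from loc import *; import pickle
c=pickle.load(open("w9.pkl","rb"))
fit("wrist",c,(228,210.5),(228,65.5),(226,159.5),(283.5,63))
robot.finish_job()
```

```text
centre [0.51814152 0.01039916] yaw -45.63115479027044 dist 0.16677483690143702
knob [-91.133112   -22.81099736] 62.19504436719229 angle 1.5568576588290854
knob [-30.30411815  82.90492412] 61.731444017658816 angle 0.03394507156977522
the job is handed in; nothing more can be done
```

The book is turned to its next page, in the order asked, and the job was handed in at about 25 s of the 72 s allowed. The fingers stayed shut on nothing throughout.

- **Right clip:** I pushed it by its knob until it lay along the near edge, and left it open. The last picture puts it at about 1.56 rad.
- **Leaf:** I lifted it by the end of the green tab, walked it over the rings and pressed it down on the left-hand stack. I stopped pressing at about 12 N, the highest force I read on the tool.
- **Left clip:** I swung it in over the turned leaf until it met its stop, at about 7.5 N. The last picture reads 0.03 rad, within measuring error of zero.

The last wrist picture shows the leaf on the left with the left clip over it and the right clip along the near edge, with the robot clear of everything. The order pad, tamper and timer look undisturbed in it. I did not measure their positions or look again at the cup, pitcher and teaspoon; the arm did not work near them.

Nothing failed. The wrist-camera measurements put the two clip posts about 167–168 mm apart against the true 170 mm. That is close to the stated 2 mm calibration error.

I viewed 12 pictures, two past the budget of 10.

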